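Add a slotted weight to the push-button tester

TASK

Add the second weight to the push-button tester: take the large slotted brass weight from the white tile, slide it sideways along the stem's flats onto the stem, above the smaller weight that is already there, and turn it on the stem until its slot points the opposite way to the lower weight's slot, so that the load is balanced and neither weight can slide off. Leave it lying flat on the lower weight, let go and draw the gripper clear. Be gentle with the plunger: go by feel, do not shove its stem sideways or press it down onto the button under test, and do not disturb the meter, the cutters or the screw tray.

Things in the scene. Friction and masses are not known exactly. Their poses are not given: they have to be found in the camera images.
- tester: Push-button tester, fixed: aluminium frame 110 x 110 mm, top at 65 mm. Origin: middle of its base, on the desk; z up. A vertical plunger rises through a small bush plate that is clamped by hand: its axis is vertical but up to 6 mm off the frame's middle along its x and y. On it (unloaded) a pan of radius 22 mm, top at 88 mm; steel stem 88 to 129 mm; black head 23 mm wide, 129 to 137.5 mm.
- plunger (a joint): How far the plunger is pressed down, m (0 to 0.008). 2500 N/m spring: about 0.0007 under the lower weight, 0.0018 under both; over 0.006 overloads the button. Rigid sideways; bears 10 N at most from the weight. Its stem is 14 mm round with flats 7 mm apart: 14 mm along the tester's x axis, 7 mm along its y. A slot passes only along the tester's +x or -x (within 10 degrees).
- lower_weight (a joint): Smaller brass weight already on the pan, round the stem and coaxial with it: disc 50 mm wide, 14 mm thick, 180 g, same slot and bore as the large weight, slot turned across the flats so that it cannot come off; turns stiffly. Value: direction of its slot's open mouth, rad, anticlockwise seen from above from the tester's +x; 1.6 to 2.3 at the start. Its top is about 101 mm above the desk.
- big_weight: Large brass weight to add: disc 58 mm wide, 16 mm thick, about 280 g, loose, flat on the tile. Origin: centre of its underside; x axis out through the mouth of its slot, z up. Slot 9.5 mm wide (mouth chamfered 2 mm at 45 degrees) to a 16.5 mm bore at the disc's centre (keyhole): 1.25 mm of play each side of the stem in slot and bore. In the bore it turns freely on the stem and is then captive.
- big_center (a point): Centre of the large weight: on the disc's axis, half-way up, 8 mm above its underside. Axes as the weight's.
- big_mouth (a point): Middle of the large weight's slot mouth, at the rim: 29 mm from the disc's axis along the weight's x axis, half-way up.
- tile: White square tile 130 x 130 x 6 mm lying on the desk, fixed; origin at the centre of its underside. The large weight lies on it within 20 mm of its middle.
- meter: Bystander: dark handheld meter standing upright, 46 x 62 x 125 mm, loose; origin at the centre of its underside.
- cutters: Bystander: small pliers with red handles lying flat, 56 x 108 x 12 mm, loose; origin at the centre of its underside.
- tray: Bystander: dark open screw tray 60 x 90 x 16 mm, loose; origin at the centre of its underside.
There are look-alikes about, which are no part of the job. Several things have the shape of the big_weight; the one meant has the colours described above.

How it is judged:
By the outcome, as a careful person would: the job done as asked, in the order asked, and still so for the second after the job is handed in, with the robot touching nothing.
It also fails if it takes over 64 s, if anything falls off the work surface, if the arm or the gripper's body presses on something with over 40 N, if the wrist force passes 120 N, or if a joint passes its speed limit or range.

ROBOT

A 6-joint arm with a two-finger parallel gripper is mounted at the origin on a cart in front of the work surface, level with it; the furniture and walls round the work are solid. World frame = base frame: x ahead of the robot, y to its left, z up, the work surface at z = 0. Lengths are in m, angles in rad, forces in N, time in s.
With the tool pointing down it reaches from about 0.35 to 0.775 m from the base axis. Payload 7.3 kg.
Tool frame: the origin (TCP) lies at the centre of the arm's flange, where the gripper is bolted on; the fingertips stand 178 mm ahead of it and the grasp point (between the pads) lies 159 mm ahead of it (manip.grasp_offset is the x of the grasp point in the tool frame, in m); x points along the fingers, y is the direction in which the jaws open and shut, and the axes are right-handed (so a half turn about x gives the same grasp; the last joint's range is limited). The gripper opens to 92 mm and grips with 3 to 60 N. Pads are 19 mm wide; open, the fingers measure 130 mm over their backs; the gripper's body (75 mm by 190 mm) begins 47 mm behind the grasp point.
Start: joints at [-1.382, 0.342, 1.524, -0, 1.275, -0.146], TCP at [0.173, -0.496, 0.405] pointing down, gripper open.
Joint ranges: [-2.53, 2.53], [-0.77, 2.02], [0.04, 2.7], [-1, 4.14], [0.28, 2.66], [-3.11, 3.11]. Speed limits (rad/s): [2.57, 2.57, 3.14, 3.14, 3.14, 3.14].

INTERFACE

Orientations are given as a unit quaternion [w, x, y, z].
In Python, from workcell import manip gives the robot as it stands. The module is installed in compiled form; this text tells all that it offers.
- The arm moves only by the tool move_arm, never from a script. Its argument "targets" is a list of rows, each an object with "translation": the shift along the tool's x, y, z in cm, a list of three; "spin": the turn about the tool's x in degrees. A call has 1 to 10 rows; each row is the pose to reach, as a shift and turn from the pose commanded when the call began, along the tool's axes at that moment; what a row does not reach only later rows make up. A row lasts 1/12 s, in which the tool goes at most 41.7 mm and 7.16 degrees, less where a joint would pass 70% of its speed; a pose out of reach is approached as far as the arm can. A call with a gripper value outside its range is refused whole. "grip" is the closure in counts, from 0 (fully open) to 255 (shut), set as the call begins (left out, the last holds). The fingers move at their own pace and stop on an object; "squeeze" is the grip in N (left out, the last holds). Time passes only in rows, so rows that repeat a pose let the fingers close. It gives the time, the measured TCP pose, the force and the opening at its end, in the units of the state.
- manip.read_state(): the state, without advancing time (a new reading comes with each control period).
- manip.grab_frame(name): name is "scene" or "side" or "wrist"; returns the picture (420x560x3 uint8, red, green, blue); there is no depth.
- manip.get_calibration(name): a dict with "K" (3x3 intrinsics, pixels), "xyz" and "rotation" of the camera in the world. Camera axes: x right, y up, looking along -z (the intrinsics and any distortion apply to the point x, -y, -z); pixel columns grow to the right and rows downward; lengths in m; the calibration is good to about 2 mm. A picture is of the moment at which its call begins: read the wrist's pose just before it. get_calibration takes no time and is no camera call; for the wrist camera it gives the pose at the moment of the call.
- manip.sign_off(): hands the job in, once; it reports no verdict.
Trained networks look in the newest picture that a camera, given by its name, has taken for a name from the list of things; names that differ only in an ending like _2 or _b are one class to them, and where a whole thing is asked for, a point or a joint stands for the part that bears it (a point fixed in the world has none). Each returns a list of dicts, best first, with "score" (0 to 1); they miss things now and then, are a little off and sometimes report something else, mostly with a low value. They report only what shows in the picture. A call takes as long as a camera call. They do not tell look-alikes from the thing itself.
- manip.cut_out(camera, name): "mask" (420x560 bool, what is visible of it) and "xy" ([column, row] in pixels, amid what is visible of it).
- manip.spot_point(camera, name): "xy" ([column, row] in pixels: a listed point, or the origin of a listed thing).
The state is a dict: "clock": time; "q": joint angles; "dq": joint speeds; "joint_efforts": joint torques, N m; "eef_pos": TCP position; "tool_rot": TCP orientation; "force": force on the tool from outside, world axes, zero at the start; "wrist_torque": the same for the moment, N m; "width": opening from 0.0 (shut) to 1.0 (fully open).
Only numpy, scipy, OpenCV 4.12 (cv2) and the standard library are available. Lean on these libraries where they do the work, as an engineer would, in place of code of your own. Each camera call takes 0.05 s, during which the arm holds its last target.

## Working session

There is one attempt and no reset: what is moved stays moved. The work goes in short steps, Python scripts to look and compute and a tool call to move; the robot and the scene stay as the last step left them, time stands still between calls to the robot, and variables do not carry over. Pictures are saved under pics/ and viewed, and the job is handed in when it is done.

Besides the shell and the picture viewer there is one more tool, called after "Call:" as name([rows], argument=value, ...), one row to a line, values as JSON. move_arm: Moves the arm, as the interface text tells. Its arguments: {"type":"object","properties":{"targets":{"type":"array"},"grip":{"type":"number"},"squeeze":{"type":"number"}},"required":["targets"]}

```bash
mkdir -p pics; ls
cat > h.py <<'E'
import numpy as np, cv2
from workcell import manip
from scipy.spatial.transform import Rotation as R
def save(name,fn):
    im=manip.grab_frame(name); cv2.imwrite('pics/'+fn,im[:,:,::-1]); return im
def cal(n):
    c=manip.get_calibration(n); return c
def rotm(c):
    r=np.array(c['rotation'],float)
    if r.shape==(3,3): return r
    return R.from_quat(np.r_[r[1:],r[0]]).as_matrix()
def ray(c,uv):
    K=np.array(c['K']); u,v=uv
    d=np.array([(u-K[0,2])/K[0,0],(v-K[1,2])/K[1,1],1.0]); d=np.array([d[0],-d[1],-d[2]])
    return np.array(c['xyz']),rotm(c)@d
def atz(c,uv,z):
    o,d=ray(c,uv); return o+d*(z-o[2])/d[2]
def proj(c,P):
    p=rotm(c).T@(np.array(P)-np.array(c['xyz'])); p=np.array([p[0],-p[1],-p[2]]); q=np.array(c['K'])@p; return q[:2]/q[2]
E
python3 - <<'E'
from h import *
s=manip.read_state(); print(s)
for n in ['scene','side','wrist']:
    save(n,n+'0.png'); print(n,cal(n))
print(manip.grasp_offset)
E
```

```text
pics
{'clock': 0.0, 'q': array([-1.38196508e+00,  3.42739064e-01,  1.52502459e+00,  3.95288756e-07,
        1.27538062e+00, -1.45993364e-01]), 'dq': array([-0.00118193, -0.00041084,  0.00074226, -0.0018207 , -0.00127963,
        0.00047548]), 'joint_efforts': array([ 2.30113221e-05, -4.31236196e+01, -2.44217259e+01,  7.18203024e-02,
        5.59960864e-02, -9.18980254e-05]), 'eef_pos': array([ 0.17251615, -0.49570602,  0.40403362]), 'tool_rot': array([-0.11727766, -0.69720909, -0.11837457,  0.69723232]), 'force': array([-0.07997393,  0.0290521 , -0.60676732]), 'wrist_torque': array([-0.00945644, -0.00070699, -0.01538231]), 'width': 0.9984961602695985}
scene {'K': array([[387.9249457 ,   0.        , 275.70325739],
       [  0.        , 387.9249457 , 210.49638071],
       [  0.        ,   0.        ,   1.        ]]), 'xyz': array([-0.26734962,  0.71835439,  0.79159832]), 'rotation': array([-0.3824679 , -0.18357071,  0.4102866 ,  0.80727009])}
side {'K': array([[428.92144433,   0.        , 282.82802167],
       [  0.        , 428.92144433, 205.38307635],
       [  0.        ,   0.        ,   1.        ]]), 'xyz': array([ 0.40188187, -1.27754723,  1.00248049]), 'rotation': array([ 0.88032058,  0.4733055 , -0.01748988, -0.02667731])}
wrist {'K': array([[368.06477316,   0.        , 278.18437702],
       [  0.        , 368.06477316, 209.72790185],
       [  0.        ,   0.        ,   1.        ]]), 'xyz': array([ 0.24511082, -0.47016429,  0.38543811]), 'rotation': array([ 0.80695151, -0.11586137,  0.08302392, -0.57316004])}
0.1592
```

View pics/scene0.png

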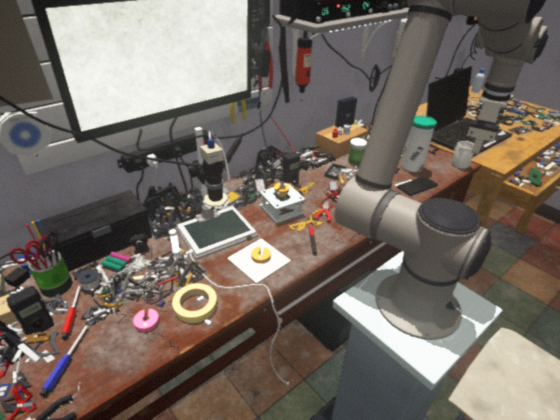

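View pics/side0.png

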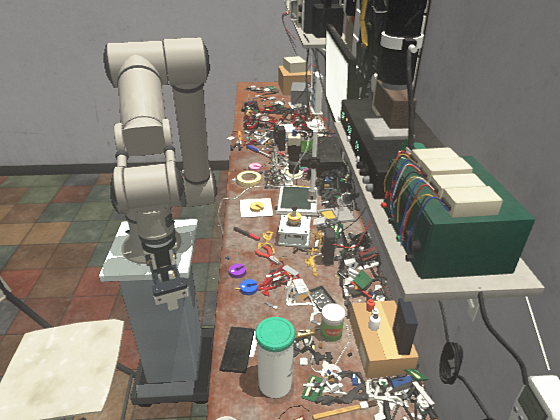

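View pics/wrist0.png

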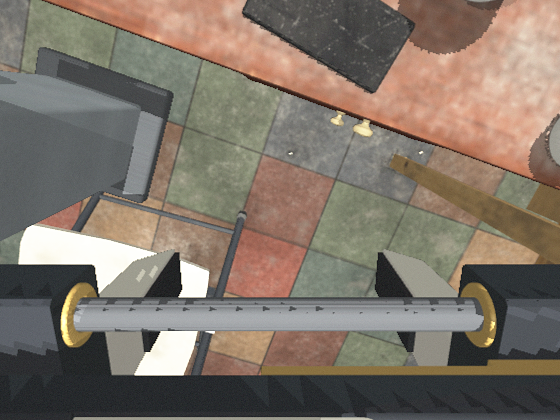

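The scene picture shows the tile with the brass weight at about (261,255) and the tester at (283,203). The side picture shows the weight at (257,208) and the tester at (294,225).

Run:
```python
from h import *
for n in ['scene','side']:
    im=cv2.imread('pics/%s0.png'%n); c=cal(n)
    for t in ['tile','tester','big_center','big_mouth','meter','cutters','tray','lower_weight','plunger']:
        r=(manip.spot_point if t not in('lower_weight','plunger') else manip.cut_out)(n,t)
        for d in r[:3]:
            z={'big_center':.014,'big_mouth':.014,'lower_weight':.1,'plunger':.1}.get(t,0)
            print(n,t,round(d['score'],2),np.round(d['xy'],1),np.round(atz(c,d['xy'],z),4))
a=cv2.imread('pics/scene0.png')[160:300,180:360]; cv2.imwrite('pics/sc_crop.png',cv2.resize(a,None,fx=4,fy=4,interpolation=2))
a=cv2.imread('pics/side0.png')[170:310,220:360]; cv2.imwrite('pics/si_crop.png',cv2.resize(a,None,fx=4,fy=4,interpolation=2))
print(manip.read_state()['clock'])
```

```text
scene tile 0.71 [259.1 259.2] [ 0.3898  0.2161 -0.    ]
scene tester 0.71 [279.2 213.7] [0.5219 0.0273 0.    ]
scene big_center 0.97 [146.4 319.7] [0.3828 0.5666 0.014 ]
scene big_center 0.69 [263.8 254.7] [0.3845 0.2027 0.014 ]
scene big_mouth 0.95 [143.4 308.6] [0.419  0.5577 0.014 ]
scene big_mouth 0.76 [262.6 248.2] [0.4087 0.1881 0.014 ]
scene meter 0.81 [289.3 182. ] [ 0.6508 -0.132   0.    ]
scene meter 0.6 [258.2 258.9] [0.3924 0.2173 0.    ]
scene cutters 0.64 [324.5 212.5] [ 0.4308 -0.0982  0.    ]
scene tray 0.76 [335.5 172.7] [ 0.5889 -0.3215  0.    ]
scene lower_weight 0.73 [261.6 254.2] [0.3174 0.263  0.1   ]
scene lower_weight 0.52 [284.5 188.8] [0.5137 0.0148 0.1   ]
scene plunger 0.48 [282.1 187.1] [0.5261 0.0144 0.1   ]
side tile 0.88 [254.8 208.2] [0.385 0.221 0.   ]
side tester 0.83 [295.8 236.4] [0.5396 0.0186 0.    ]
side big_center 0.74 [249.9 287.7] [ 0.3652 -0.2617  0.014 ]
side big_center 0.7 [254.1 206.9] [0.3825 0.21   0.014 ]
side big_center 0.64 [238.  267.5] [ 0.3245 -0.1619  0.014 ]
side big_mouth 0.69 [247.5 268.1] [ 0.357  -0.1668  0.014 ]
side big_mouth 0.57 [260.  166.9] [0.4136 0.5575 0.014 ]
side big_mouth 0.52 [257.6 286.2] [ 0.3902 -0.2563  0.014 ]
side meter 0.94 [325.5 259.9] [ 0.6331 -0.1236  0.    ]
side meter 0.72 [256.8 205.6] [0.3937 0.2403 0.    ]
side cutters 0.64 [266.5 255.1] [ 0.4244 -0.0853  0.    ]
side cutters 0.49 [254.  210.7] [0.3815 0.2025 0.    ]
side tray 0.87 [322.  301.6] [ 0.5926 -0.3225  0.    ]
side plunger 0.46 [296.7 214.3] [0.5411 0.0224 0.1   ]
1.05
```

View pics/sc_crop.png

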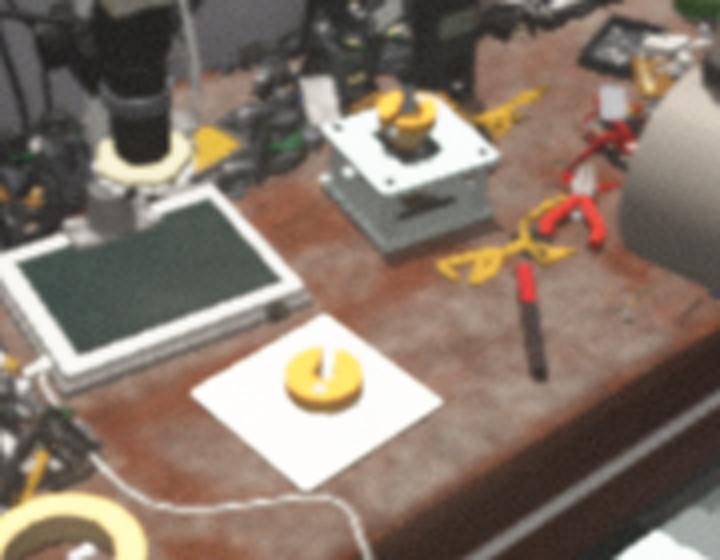

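View pics/si_crop.png

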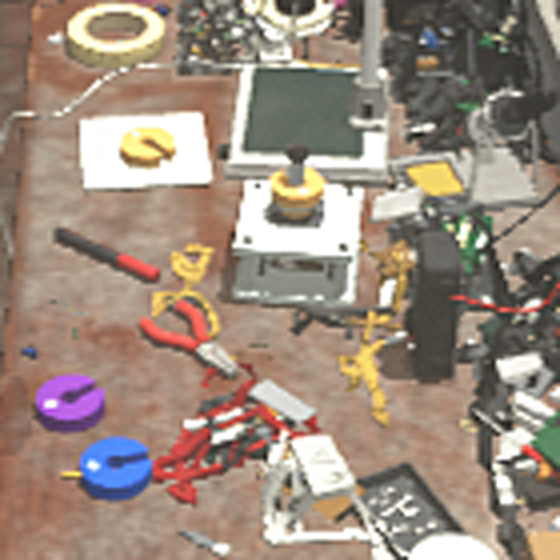

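```bash
cat >> h.py <<'E'
def tool(s=None):
    s=s or manip.read_state(); q=s['tool_rot']; return np.array(s['eef_pos']),R.from_quat(np.r_[q[1:],q[0]]).as_matrix()
def shift(P,s=None):
    p,M=tool(s); return np.round(M.T@(np.array(P)-p)*100,2)
E
python3 - <<'E'
from h import *
p,M=tool(); print(M.round(3)); c=cal('wrist'); print('cam in tool',(M.T@(np.array(c['xyz'])-p)).round(4)); print((M.T@rotm(c)).round(3)); 
print('fwd',(M.T@ray(c,(278.2,209.7))[1]).round(3))
for P in [(0.40,-0.25,.40),(0.43,0,.40),(.386,.209,.40)]: print(shift(P))
E
```

```text
[[ 0.     0.329 -0.944]
 [-0.    -0.944 -0.329]
 [-1.     0.     0.   ]]
cam in tool [ 0.0188 -0.0003 -0.077 ]
[[ 0.     0.282 -0.959]
 [ 1.    -0.001 -0.   ]
 [-0.001 -0.959 -0.282]]
fwd [0.959 0.    0.282]
[  0.47 -15.74 -29.56]
[  0.47 -38.37 -40.61]
[  0.47 -59.56 -43.32]
```

Call:
move_arm([
  {"translation": [0, -15.7, -29.6], "spin": -70},
  {"translation": [0, -15.7, -29.6], "spin": -70},
  {"translation": [0, -15.7, -29.6], "spin": -70},
  {"translation": [0, -15.7, -29.6], "spin": -70},
  {"translation": [0, -15.7, -29.6], "spin": -70},
  {"translation": [0, -15.7, -29.6], "spin": -70},
  {"translation": [0, -15.7, -29.6], "spin": -70},
  {"translation": [0, -15.7, -29.6], "spin": -70},
  {"translation": [0, -15.7, -29.6], "spin": -70},
  {"translation": [0, -15.7, -29.6], "spin": -70},
])

```text
clock: 1.88
eef_pos: [0.402, -0.248, 0.4048]
tool_rot: [0.499, 0.501, 0.499, -0.501]
force: [-0.9, -0.1, 0.3]
width: 0.997
```

Run:
```python
from h import *
s=manip.read_state();p,M=tool(s); print(s['clock'],p,M.round(3),s['q']); print(shift((.51,.02,.40)))
```

```text
1.8833 [ 0.40204419 -0.24802207  0.40480132] [[ 0.     1.    -0.003]
 [ 0.    -0.003 -1.   ]
 [-1.     0.    -0.   ]] [-7.15272285e-01  2.45591239e-01  1.66111630e+00  2.59503653e-04
  1.23460819e+00 -7.12451462e-01]
[  0.48  10.72 -26.83]
```

Call:
move_arm([
  {"translation": [0, 10.7, -26.8], "spin": -70},
  {"translation": [0, 10.7, -26.8], "spin": -70},
  {"translation": [0, 10.7, -26.8], "spin": -70},
  {"translation": [0, 10.7, -26.8], "spin": -70},
  {"translation": [0, 10.7, -26.8], "spin": -70},
  {"translation": [0, 10.7, -26.8], "spin": -70},
  {"translation": [0, 10.7, -26.8], "spin": -70},
  {"translation": [0, 10.7, -26.8], "spin": -70},
  {"translation": [0, 10.7, -26.8], "spin": -70},
  {"translation": [0, 10.7, -26.8], "spin": -70},
])

```text
clock: 2.72
eef_pos: [0.5115, 0.0173, 0.4045]
tool_rot: [0.696, 0.125, 0.696, -0.125]
force: [0.3, 0.6, -0.3]
width: 1.0
```

Run:
```python
from h import *
s=manip.read_state();p,M=tool(s); print(s['clock'],p,M.round(3),s['q'])
im=save('wrist','w1.png'); cv2.imwrite('pics/w1c.png',cv2.resize(im[:300,120:440,::-1],None,fx=2,fy=2,interpolation=2))
```

```text
2.7167 [0.511488   0.0172553  0.40452744] [[-0.     0.347  0.938]
 [-0.     0.938 -0.347]
 [-1.    -0.    -0.   ]] [-1.16074968e-01  3.18072724e-01  1.55989452e+00 -1.72954830e-04
  1.26385111e+00 -1.33202288e+00]
```

View pics/w1.png

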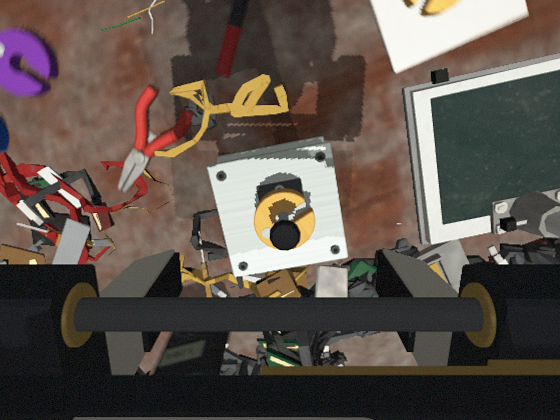

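View pics/w1c.png

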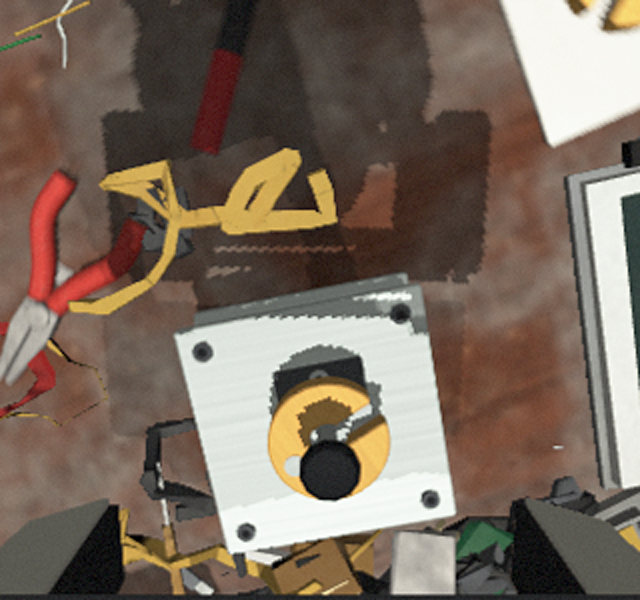

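Run:
```python
from h import *
c=cal('wrist')
im=cv2.imread('pics/w1.png')
sc=[(221.5,176),(320.5,157),(335,249),(243,266)]
P=np.array([atz(c,u,.065)[:2] for u in sc]); print(P.round(4),P.mean(0))
for i in range(4):
    d=P[(i+1)%4]-P[i]; print(np.degrees(np.arctan2(d[1],d[0])),np.linalg.norm(d))
print('head',atz(c,(285,235),.1368)); 
hsv=cv2.cvtColor(im,cv2.COLOR_BGR2HSV)
m=((hsv[...,0]>15)&(hsv[...,0]<30)&(hsv[...,1]>120)&(hsv[...,2]>150)).astype(np.uint8); m[:, :250]=0;m[:,320:]=0;m[:185]=0;m[255:]=0
ct=max(cv2.findContours(m,0,cv2.CHAIN_APPROX_NONE)[0],key=cv2.contourArea); h=cv2.convexHull(ct)
print(cv2.fitEllipse(h)); print('wt',atz(c,cv2.fitEllipse(h)[0],.1008))
a=atz(c,(120+385/2,415/2),.1013); print('mouthish',a)
m=(im.max(2)<40).astype(np.uint8); m[:, :265]=0;m[:,305:]=0;m[:215]=0;m[255:]=0
ct=max(cv2.findContours(m,0,cv2.CHAIN_APPROX_NONE)[0],key=cv2.contourArea); print(cv2.minEnclosingCircle(ct))
for f in ['spot_point']:
  for t in ['tester','tile','meter','big_center','big_mouth']:
    for d in manip.spot_point('wrist',t)[:2]: print(t,d['score'],d['xy'],atz(c,d['xy'],.014 if 'big' in t else 0))
print(shift((.37,.21,.40)))
```

```text
[[ 0.4826 -0.0253]
 [ 0.4967  0.0622]
 [ 0.5835  0.0479]
 [ 0.57   -0.0396]] [0.53318669 0.01130454]
80.84586834229508 0.08866661338574182
-9.320850207970883 0.08792983123452248
-98.7447198685047 0.08854438029652956
170.76088226068995 0.08856225231245045
head [0.52861334 0.01643087 0.1368    ]
((283.606201171875, 220.30992126464844), (57.46759796142578, 59.75844955444336), 84.50990295410156)
wt [0.52906081 0.01575414 0.1008    ]
mouthish [0.52669464 0.04131741 0.1013    ]
((284.39300537109375, 234.63424682617188), 15.022520065307617)
big_center 0.86 [20.6, 58.0] [ 0.32064747 -0.17018083  0.014     ]
big_center 0.29 [145.4, 142.2] [ 0.43156751 -0.09452281  0.014     ]
big_mouth 0.62 [418.6, 13.4] [0.41213946 0.18988775 0.014     ]
big_mouth 0.59 [49.1, 77.7] [ 0.34515328 -0.15393469  0.014     ]
[  0.47  13.06 -20.14]
```

Run:
```python
from h import *
print(shift((.386,.208,.36)))
```

```text
[  4.47  13.45 -18.57]
```

Call:
move_arm([
  {"translation": [0, 13.4, -18.6], "spin": 10},
  {"translation": [0, 13.4, -18.6], "spin": 10},
  {"translation": [0, 13.4, -18.6], "spin": 10},
  {"translation": [0, 13.4, -18.6], "spin": 10},
  {"translation": [4.5, 13.4, -18.6], "spin": 10},
  {"translation": [4.5, 13.4, -18.6], "spin": 10},
  {"translation": [4.5, 13.4, -18.6], "spin": 10},
  {"translation": [4.5, 13.4, -18.6], "spin": 10},
])

```text
clock: 3.68
eef_pos: [0.3842, 0.2083, 0.3591]
tool_rot: [0.681, 0.187, 0.682, -0.188]
force: [-0.3, -0.8, 0.5]
width: 1.001
```

Run:
```python
from h import *
s=manip.read_state();p,M=tool(s); print(s['clock'],p,M.round(3),s['q'])
c=cal('wrist'); im=save('wrist','w2.png'); cv2.imwrite('pics/w2c.png',cv2.resize(im[100:300,160:400,::-1],None,fx=3,fy=3,interpolation=2))
print(shift((.386,.208,.36)),proj(c,(.386,.208,.014)))
for t in ['tile','big_center','big_mouth']:
    for d in manip.spot_point('wrist',t)[:2]: print(t,d['score'],d['xy'],atz(c,d['xy'],.014 if 'big' in t else 0))
```

```text
3.6833 [0.38415275 0.20830014 0.35910364] [[-0.002  0.511  0.86 ]
 [-0.001  0.86  -0.511]
 [-1.    -0.002 -0.001]] [ 3.21198771e-01  2.29862767e-01  1.82113886e+00 -2.53085370e-04
  1.09239823e+00 -7.13147788e-01]
[-0.01  0.07  0.06] [278.64533199 190.82218621]
big_center 0.74 [283.1, 196.9] [0.39299166 0.20859199 0.014     ]
big_mouth 0.96 [275.0, 226.1] [0.41344313 0.18775231 0.014     ]
```

View pics/w2.png

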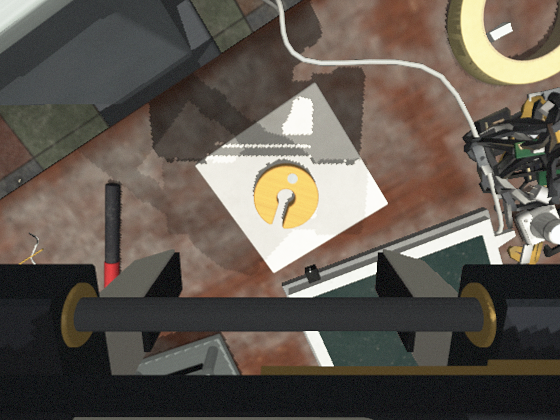

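View pics/w2c.png

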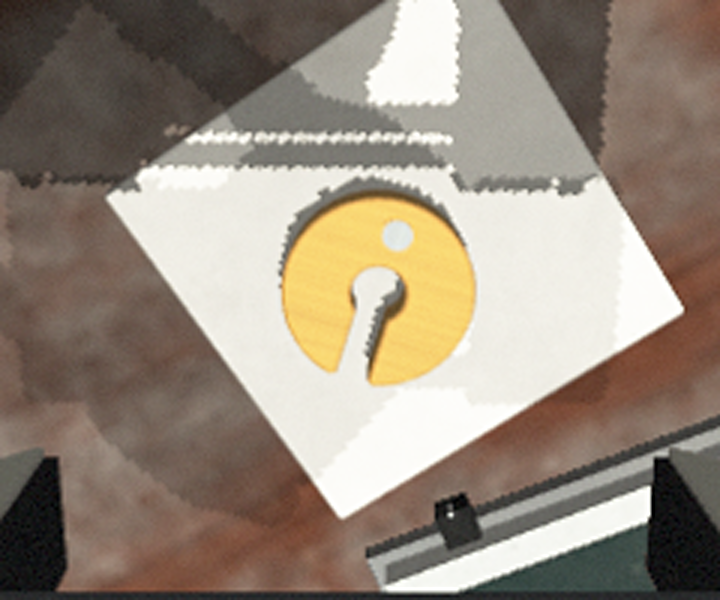

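Run:
```python
from h import *
c=cal('wrist'); im=cv2.imread('pics/w2.png')
hsv=cv2.cvtColor(im,cv2.COLOR_BGR2HSV)
m=((hsv[...,0]>12)&(hsv[...,0]<32)&(hsv[...,1]>100)&(hsv[...,2]>120)).astype(np.uint8); m[:, :245]=0;m[:,330:]=0;m[:155]=0;m[240:]=0
ct=max(cv2.findContours(m,0,cv2.CHAIN_APPROX_NONE)[0],key=cv2.contourArea); h=cv2.convexHull(ct)
W=np.array([atz(c,p[0]+0.0,.022)[:2] for p in h]);
from scipy.optimize import least_squares
f=least_squares(lambda x:np.hypot(*(W-x[:2]).T)-x[2],[.39,.209,.029],loss='soft_l1',f_scale=.0005); print(f.x,np.abs(f.fun).max())
C=f.x[:2]
B=atz(c,(160+378/3,100+292/3),.022)[:2]; print('bore',B)
for u in [(338,372),(368,385),(353,378.5)]:
    P=atz(c,(160+u[0]/3,100+u[1]/3),.022)[:2]-C; print(P,np.degrees(np.arctan2(P[1],P[0])),np.linalg.norm(P))
p,M=tool(); print('yaw',np.degrees(np.arctan2(M[1,1],M[0,1])))
g=p+M[:,0]*.1592; print('g',g)
```

```text
[0.39584512 0.21002779 0.02894352] 0.00046842980954498945
bore [0.39626923 0.2102539 ]
[ 0.01587707 -0.02308277] -55.47855664436035 0.028015994010219116
[ 0.02420333 -0.01737118] -35.66771188856401 0.029791930502241985
[ 0.02003271 -0.02023212] -45.28374963558453 0.02847188137956251
yaw 59.061602133806154
g [0.38634198 0.20683752 0.20123521]
```

Run:
```python
from h import *
print(shift((.3958,.2100,.36)), manip.read_state()['clock'])
for n,(x0,y0) in dict(scene=(180,160),side=(220,170)).items():
    c=cal(n)
    for P in [(.3958,.21,.022),(.5288,.0161,.1008),(.5288,.0161,.1368)]:
        q=proj(c,P); print(n,q,(q-[x0,y0])*4)
print(proj(cal('wrist'),(.3958,.21,.022)))
```

```text
[0.05 0.78 0.67] 3.8833
scene [259.41475144 251.66431543] [317.65900578 366.65726171]
scene [281.16647048 186.72132275] [404.6658819  106.88529102]
scene [281.45702315 177.28806557] [405.8280926   69.15226227]
side [257.26381614 205.19017223] [149.05526455 140.76068891]
side [293.53968206 215.19430653] [294.15872825 180.77722612]
side [293.73066166 207.06791256] [294.92264663 148.27165024]
[285.4900579  197.03959234]
```

Run:
```python
from h import *
c=cal('wrist')
C=np.array([.3958,.21])
for u in [(285,285),(340,262),(420,237),(485,210)]:
    P=atz(c,u,.02)[:2]-C; a=np.radians(45); print(u,P.round(3),'jaw',P@[np.cos(a),np.sin(a)],'perp',P@[np.sin(a),-np.cos(a)])
```

```text
(285, 285) [ 0.076 -0.045] jaw 0.021661690806683138 perp 0.08597327280424673
(340, 262) [0.082 0.012] jaw 0.06640258016046154 perp 0.04971819398195593
(420, 237) [0.098 0.088] jaw 0.1314367988489283 perp 0.007266316746715915
(485, 210) [0.105 0.15 ] jaw 0.17981632705904743 perp -0.03194184949108398
```

Call:
move_arm([
  {"translation": [0, 0.78, 0.67], "spin": 14},
  {"translation": [0, 0.78, 0.67], "spin": 14},
  {"translation": [4, 0.78, 0.67], "spin": 14},
  {"translation": [8, 0.78, 0.67], "spin": 14},
  {"translation": [8, 0.78, 0.67], "spin": 14},
  {"translation": [8, 0.78, 0.67], "spin": 14},
], grip=58, squeeze=20)

```text
clock: 4.38
eef_pos: [0.3952, 0.21, 0.2793]
tool_rot: [0.652, 0.269, 0.654, -0.271]
force: [0.2, -0.5, 0.1]
width: 0.773
```

Run:
```python
from h import *
s=manip.read_state();p,M=tool(s); print(s['clock'],p,np.degrees(np.arctan2(M[1,1],M[0,1])),s['width'],M[:,0])
c=cal('wrist'); im=save('wrist','w3.png')
print(shift((.3958,.2100,.187)),proj(c,(.3958,.21,.022)))
```

```text
4.3833 [0.39519523 0.20995655 0.27928508] 45.075937508094405 0.7726002687823476 [-0.0035034  -0.00130559 -0.99999301]
[ 9.38 -0.03  0.02] [278.9930871  219.43494806]
```

View pics/w3.png

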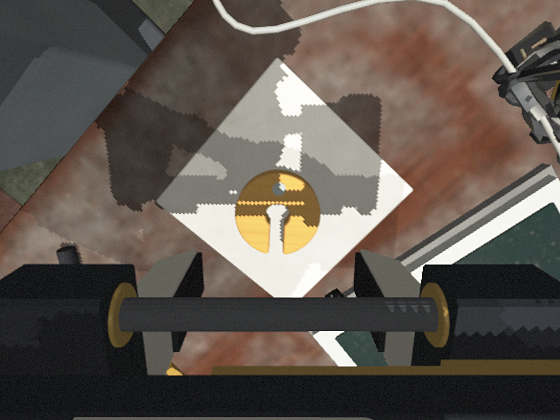

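Run:
```python
from h import *
c=cal('wrist'); im=cv2.imread('pics/w3.png')
hsv=cv2.cvtColor(im,cv2.COLOR_BGR2HSV)
m=((hsv[...,0]>10)&(hsv[...,0]<32)&(hsv[...,1]>110)).astype(np.uint8); m[:, :228]=0;m[:,330:]=0;m[:160]=0;m[258:]=0
ct=max(cv2.findContours(m,0,cv2.CHAIN_APPROX_NONE)[0],key=cv2.contourArea); h=cv2.convexHull(ct)
W=np.array([atz(c,p[0]+0.0,.022)[:2] for p in h])
from scipy.optimize import least_squares
f=least_squares(lambda x:np.hypot(*(W-x[:2]).T)-x[2],[.39,.209,.029],loss='soft_l1',f_scale=.0005); print(f.x,np.abs(f.fun).max(),cv2.boundingRect(h))
C=f.x[:2]
cv2.imwrite('pics/w3c.png',cv2.resize(im[160:270,220:340],None,fx=5,fy=5,interpolation=2))
print(shift((*C,.187)))
```

```text
[0.39392799 0.21253891 0.02944933] 0.0009210818606919628 (235, 170, 85, 84)
[ 9.38  0.02 -0.29]
```

View pics/w3c.png

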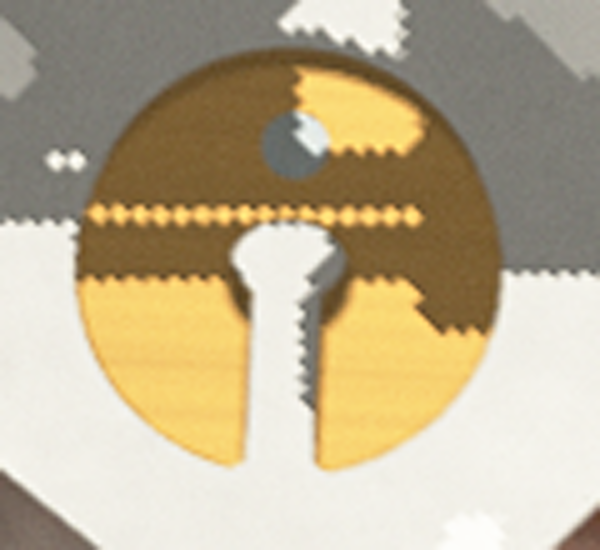

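Call:
move_arm([
  {"translation": [3, 0, -0.1], "spin": 2},
  {"translation": [6, 0, -0.1], "spin": 2},
  {"translation": [8, 0, -0.1], "spin": 2},
  {"translation": [9, 0, -0.1], "spin": 2},
  {"translation": [9.35, 0, -0.1], "spin": 2},
  {"translation": [9.35, 0, -0.1], "spin": 2},
])

```text
clock: 4.93
eef_pos: [0.3953, 0.2116, 0.1875]
tool_rot: [0.65, 0.282, 0.648, -0.281]
force: [1.5, 0.5, 0.0]
width: 0.774
```

Call:
move_arm([
  {"translation": [0, 0, 0]},
  {"translation": [0, 0, 0]},
  {"translation": [0, 0, 0]},
  {"translation": [0, 0, 0]},
  {"translation": [0, 0, 0]},
  {"translation": [0, 0, 0]},
], grip=130, squeeze=25)

```text
invalid input at $.targets[0]: expected keys translation, spin
```

Run:
```python
from h import *
s=manip.read_state();p,M=tool(s); print(s['clock'],p,np.degrees(np.arctan2(M[1,1],M[0,1])),s['width']*92,M[:,0],s['force'])
```

```text
4.9333 [0.39525342 0.21158631 0.18746771] 43.15520828837363 71.22745437782702 [ 2.40077363e-03  7.01820856e-04 -9.99996872e-01] [1.4716703  0.53375379 0.04972992]
```

Call:
move_arm([
  {"translation": [0, 0, 0], "spin": 0},
  {"translation": [0, 0, 0], "spin": 0},
  {"translation": [0, 0, 0], "spin": 0},
  {"translation": [0, 0, 0], "spin": 0},
  {"translation": [0, 0, 0], "spin": 0},
  {"translation": [0, 0, 0], "spin": 0},
], grip=130, squeeze=25)

```text
clock: 5.43
eef_pos: [0.3941, 0.2113, 0.1875]
tool_rot: [0.649, 0.281, 0.649, -0.281]
force: [-2.6, -3.1, 9.5]
width: 0.62
```

Run:
```python
from h import *
s=manip.read_state();p,M=tool(s); print(s['clock'],p,np.degrees(np.arctan2(M[1,1],M[0,1])),s['width']*92,M[:,0],s['force'])
im=save('wrist','w4.png')
```

```text
5.4333 [0.39414279 0.21131348 0.1874529 ] 43.20023872694196 57.047913735640044 [ 8.83826139e-04 -1.78570137e-04 -9.99999593e-01] [-2.59591117 -3.06125865  9.51520159]
```

View pics/w4.png

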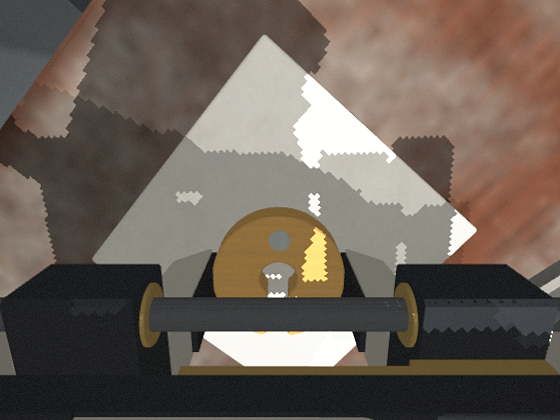

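Run:
```python
from h import *
print(shift((.394,.2113,.40)),shift((.585,.0075,.40)))
```

```text
[-21.26  -0.     0.  ] [-21.24  -0.03  27.94]
```

Run:
```python
from h import *
c=cal('scene'); b=atz(c,(212,208),.02); print(b)
for z in [.1,.2,.3]: print(z,proj(c,(b[0],b[1],z)))
c=cal('side'); 
for z in [.02,.1,.2,.3]: print(z,proj(c,(b[0],b[1],z)))
```

```text
[0.66633205 0.20071476 0.02      ]
0.1 [210.00724118 188.00621654]
0.2 [207.29222999 160.76591761]
0.3 [204.29159279 130.65987062]
0.02 [322.32660601 204.84370869]
0.1 [323.4352914  188.40543703]
0.2 [324.90263912 166.64934582]
0.3 [326.46909424 143.42380769]
```

Run:
```python
import cv2
a=cv2.imread('pics/side0.png')[100:270,220:400]; cv2.imwrite('pics/si2.png',cv2.resize(a,None,fx=4,fy=3.5,interpolation=2))
a=cv2.imread('pics/scene0.png')[100:270,130:340]; cv2.imwrite('pics/sc2.png',cv2.resize(a,None,fx=3.5,fy=3.5,interpolation=2))
```

```text
(no output)
```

View pics/si2.png

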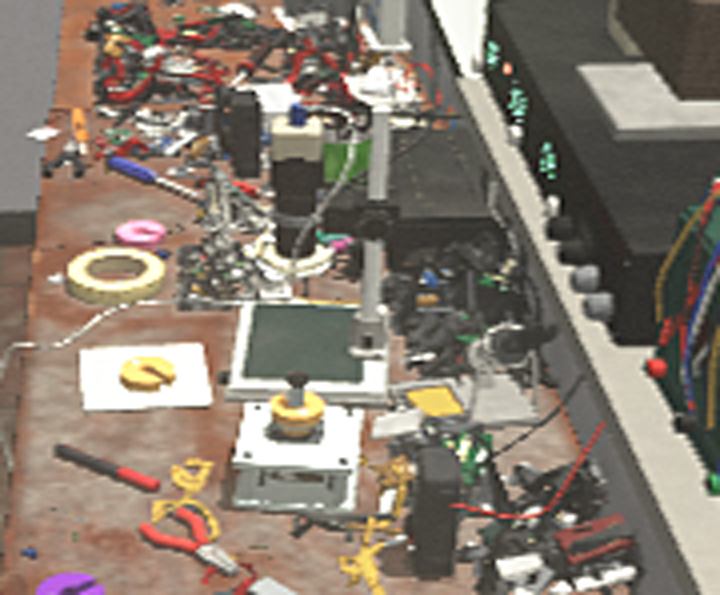

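View pics/sc2.png

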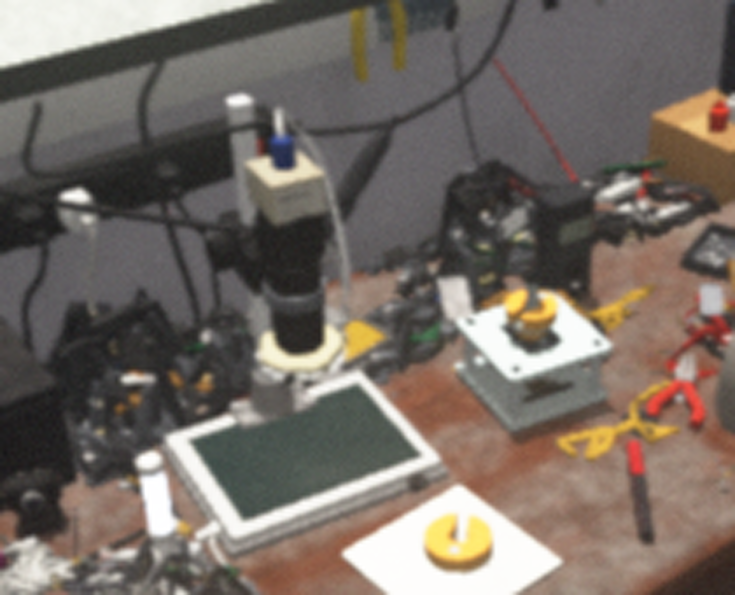

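```bash
cat >> h.py <<'E'
def tri(a,b,ca='scene',cb='side'):
    o1,d1=ray(cal(ca),a); o2,d2=ray(cal(cb),b)
    A=np.c_[d1,-d2]; t=np.linalg.lstsq(A,o2-o1,rcond=None)[0]
    return (o1+d1*t[0]+o2+d2*t[1])/2, np.linalg.norm(o1+d1*t[0]-o2-d2*t[1])
E
python3 - <<'E'
from h import *
print('ring',tri((215.7,200),(293,174)))
print('top',tri((130+285/3.5,100+165/3.5),(220+297/4,100+125/3.5)))
print('col base',tri((130+275/3.5,100+400/3.5),(220+368/4,100+340/3.5)))
E
```

```text
ring (array([0.54589038, 0.25274282, 0.14151898]), np.float64(0.00022392486639836442))
top (array([0.54703652, 0.25082567, 0.31153968]), np.float64(0.0010095888457413438))
col base (array([0.62645824, 0.23788404, 0.03531902]), np.float64(0.0012226453118352949))
```

Run:
```python
from h import *
print(shift((.43,.04,.40)),shift((.585,.0075,.40)))
```

```text
[-21.25  -9.1   14.96] [-21.24  -0.03  27.94]
```

Call:
move_arm([
  {"translation": [-0.5, 0, 0], "spin": 0},
  {"translation": [-2, 0, 0], "spin": 0},
  {"translation": [-6, 0, 0], "spin": 0},
  {"translation": [-10, 0, 0], "spin": 0},
  {"translation": [-10, 0, 0], "spin": 0},
])

```text
clock: 5.9
eef_pos: [0.3959, 0.2123, 0.2929]
tool_rot: [0.652, 0.284, 0.646, -0.278]
force: [2.0, 1.1, -2.4]
width: 0.625
```

Run:
```python
from h import *
s=manip.read_state();p,M=tool(s); print(s['clock'],p,np.degrees(np.arctan2(M[1,1],M[0,1])),s['width']*92,M[:,0],s['force'])
im=save('wrist','w5.png'); print(shift((.43,.04,.40)),shift((.585,.0075,.40)))
```

```text
5.9 [0.39592386 0.21225751 0.29286256] 43.19355443607808 57.53901093637244 [ 0.01209201  0.00416364 -0.99991822] [ 2.0349659   1.103656   -2.44464888]
[-11.01  -9.14  14.96] [-10.88  -0.06  27.94]
```

View pics/w5.png

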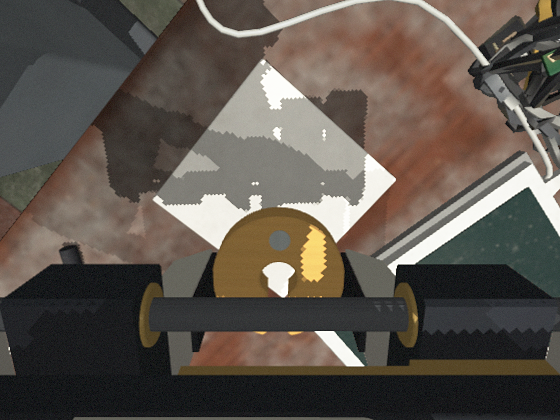

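Call:
move_arm([
  {"translation": [-11, -9.1, 15], "spin": 0},
  {"translation": [-11, -9.1, 15], "spin": 0},
  {"translation": [-11, -9.1, 15], "spin": -7},
  {"translation": [-11, -9.1, 15], "spin": -14},
  {"translation": [-11, -9.1, 15], "spin": -21},
  {"translation": [-11, 0, 28], "spin": -28},
  {"translation": [-11, 0, 28], "spin": -35},
  {"translation": [-11, 0, 28], "spin": -38},
  {"translation": [-11, 0, 28], "spin": -38},
  {"translation": [-11, 0, 28], "spin": -38},
])

```text
clock: 6.78
eef_pos: [0.5907, 0.005, 0.3934]
tool_rot: [0.705, 0.055, 0.705, -0.055]
force: [-2.3, 0.3, -3.1]
width: 0.621
```

Call:
move_arm([
  {"translation": [0, 0, 0], "spin": 0},
  {"translation": [0, 0, 0], "spin": 0},
  {"translation": [0, 0, 0], "spin": 0},
])

```text
clock: 7.03
eef_pos: [0.5847, 0.0078, 0.3956]
tool_rot: [0.704, 0.054, 0.706, -0.054]
force: [0.1, 0.2, -2.4]
width: 0.625
```

Run:
```python
from h import *
s=manip.read_state();p,M=tool(s); print(s['clock'],p,np.degrees(np.arctan2(M[1,1],M[0,1])),s['width']*92,M[:,0],s['force'],s['q'])
im=save('wrist','w6.png');
```

```text
7.0333 [0.58472992 0.00777512 0.39560792] 81.19998290587567 57.466932761797956 [-1.91092219e-03  2.68781055e-04 -9.99998138e-01] [ 0.1172475   0.18765606 -2.4424491 ] [-1.17735713e-01  4.59510434e-01  1.36672008e+00  4.38576741e-05
  1.31729141e+00 -1.53495378e+00]
```

View pics/w6.png

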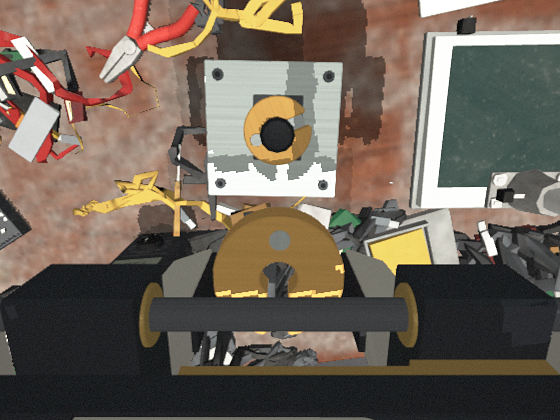

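Run:
```python
from h import *
im=cv2.imread('pics/w6.png')
cv2.imwrite('pics/w6a.png',cv2.resize(im[50:205,195:355],None,fx=4.8,fy=3.8,interpolation=2)[:600]) if 0 else cv2.imwrite('pics/w6a.png',cv2.resize(im[55:205,195:355],None,fx=4,fy=4,interpolation=2))
cv2.imwrite('pics/w6b.png',cv2.resize(im[200:345,205:355],None,fx=4,fy=4,interpolation=2))
```

```text
(no output)
```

View pics/w6a.png

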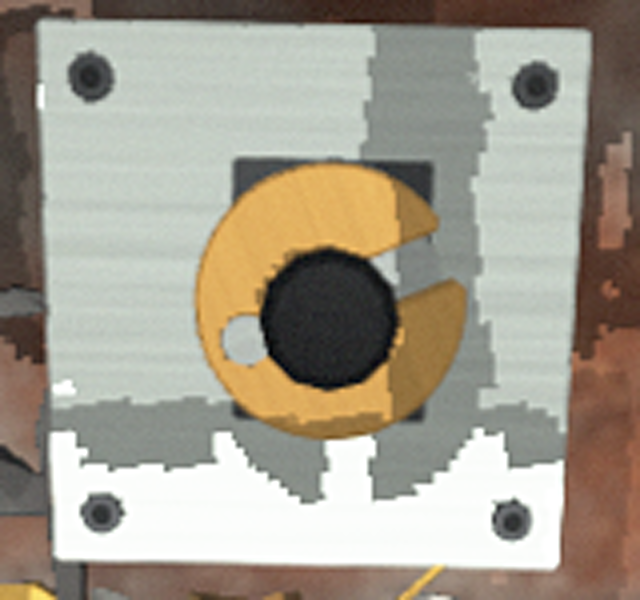

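View pics/w6b.png

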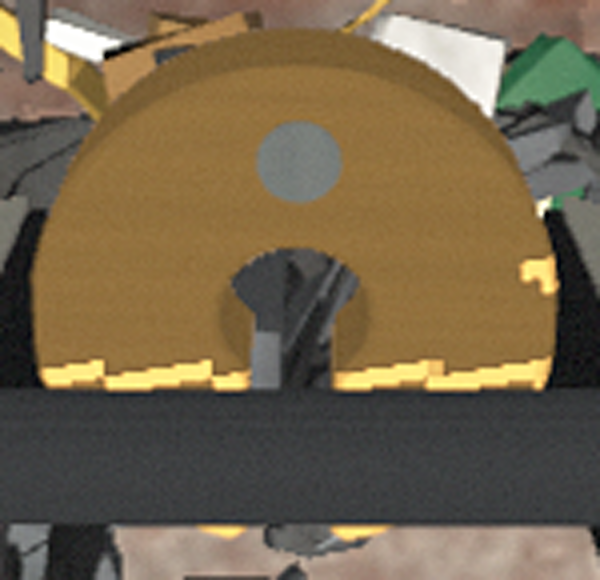

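Run:
```python
from h import *
from scipy.optimize import least_squares
c=cal('wrist'); im=cv2.imread('pics/w6.png'); p,M=tool()
F=lambda u,v:(195+u/4-.375,55+v/4-.375)
sc=[F(91,77),F(535,85),F(512,520),F(102,513)]
P=np.array([atz(c,u,.065)[:2] for u in sc]); print(P.mean(0))
for i in range(4):
    d=P[(i+1)%4]-P[i]; print(np.degrees(np.arctan2(d[1],d[0])),np.linalg.norm(d))
print('head',atz(c,F(329,318),.1368))
hsv=cv2.cvtColor(im,cv2.COLOR_BGR2HSV)
m=((hsv[...,0]>10)&(hsv[...,0]<32)&(hsv[...,1]>110)&(hsv[...,2]>100)).astype(np.uint8); m[:, :240]=0;m[:,315:]=0;m[:92]=0;m[167:]=0
ct=max(cv2.findContours(m,0,cv2.CHAIN_APPROX_NONE)[0],key=cv2.contourArea); h=cv2.convexHull(ct)
W=np.array([atz(c,q[0],.1013)[:2] for q in h])
f=least_squares(lambda x:np.hypot(*(W-x[:2]).T)-x[2],[.529,.016,.025],loss='soft_l1',f_scale=.0005); print('low',f.x,np.abs(f.fun).max())
m1=atz(c,F(437,230),.1013)[:2];m2=atz(c,F(463,283),.1013)[:2]; mm=(m1+m2)/2; d=mm-f.x[:2]; print('mouth ang',np.degrees(np.arctan2(d[1],d[0])),np.linalg.norm(m1-m2))
h1=atz(c,F(244,340),.1013)[:2]; d=f.x[:2]-h1; print('via hole',np.degrees(np.arctan2(d[1],d[0])))
# tool-frame
for P3 in [(*atz(c,F(329,318),.1368)[:2],.1368),(*f.x[:2],.1013)]:
    print('tool',(M.T@(np.array(P3)-p)).round(4))
# held weight: underside est
zt=p[2]-.1815+.016
G=lambda u,v:(205+u/4-.375,200+v/4-.375)
print('zt',zt)
for u in [(33,290),(556,290),(295,66),(296,248),(292.5,390),(290,530)]:
    q=atz(c,G(*u),zt); print(u,(M.T@(q-p)).round(4))
```

```text
[0.53267634 0.01140732]
80.27746537524791 0.08865134586030604
-9.76029711793146 0.0888425052189376
-99.75655069602323 0.08885553903031546
170.1079257288912 0.08879012177936679
head [0.52941492 0.01612706 0.1368    ]
low [0.52989606 0.01602521 0.02476744] 0.00045186465108041154
mouth ang 102.35882700909919 0.010610015964710146
via hole 103.59901344206344
tool [ 0.2594 -0.0003 -0.0557]
tool [ 0.2949 -0.0003 -0.0552]
zt 0.23061753477469665
(33, 290) [ 0.1655 -0.028  -0.0043]
(556, 290) [ 0.1655  0.0292 -0.0043]
(295, 66) [ 0.1655  0.0006 -0.03  ]
(296, 248) [ 0.1655  0.0008 -0.0093]
(292.5, 390) [0.1655 0.0004 0.0079]
(290, 530) [1.655e-01 1.000e-04 2.600e-02]
```

Call:
move_arm([
  {"translation": [0, -0.1, -4], "spin": 0},
  {"translation": [0, -0.1, -8], "spin": 0},
  {"translation": [0, -0.1, -12], "spin": 0},
  {"translation": [3, -0.1, -12.9], "spin": 0},
  {"translation": [6, -0.1, -12.9], "spin": 0},
  {"translation": [9, -0.1, -12.9], "spin": 0},
  {"translation": [10.6, -0.1, -12.9], "spin": 0},
  {"translation": [10.6, -0.1, -12.9], "spin": 0},
  {"translation": [10.6, -0.1, -12.9], "spin": 0},
  {"translation": [10.6, -0.1, -12.9], "spin": 0},
])

```text
clock: 7.92
eef_pos: [0.4583, 0.0262, 0.2917]
tool_rot: [0.706, 0.054, 0.704, -0.054]
force: [-0.7, -0.1, -1.9]
width: 0.625
```

```bash
cat >> h.py <<'E'
def st():
    s=manip.read_state();p,M=tool(s); yaw=np.degrees(np.arctan2(M[1,1],M[0,1]))
    w=p+M@np.array([.1735,.0006,-.0011])  # big_center est
    a=np.radians(-9.8); S=np.array([.5296,.0161]); d=w[:2]-S
    print('t',round(s['clock'],2),'tcp',p.round(4),'yaw',round(yaw,2),'w',round(s['width']*92,1),'down',M[:,0].round(4)); print('F',s['force'].round(2),'T',s['wrist_torque'].round(2),'F tool',(M.T@s['force']).round(2))
    print('weight rel stem (tester x,y)',(d@[np.cos(a),np.sin(a)]).round(4),(d@[-np.sin(a),np.cos(a)]).round(4),'under z',(p[2]-.1815).round(4))
E
python3 - <<'E'
from h import *
st()
im=save('side','s7.png'); cv2.imwrite('pics/s7c.png',cv2.resize(im[150:270,230:370,::-1],None,fx=5,fy=5,interpolation=2))
im=save('scene','c7.png'); cv2.imwrite('pics/c7c.png',cv2.resize(im[130:250,210:350,::-1],None,fx=5,fy=5,interpolation=2))
E
```

```text
t 7.92 tcp [0.4583 0.0262 0.2917] yaw 81.2 w 57.5 down [ 2.6e-03 -4.0e-04 -1.0e+00]
F [-0.65 -0.06 -1.93] T [ 0.11 -0.16  0.03] F tool [ 1.93 -0.15 -0.64]
weight rel stem (tester x,y) -0.0726 -0.0016 under z 0.1102
```

View pics/s7c.png

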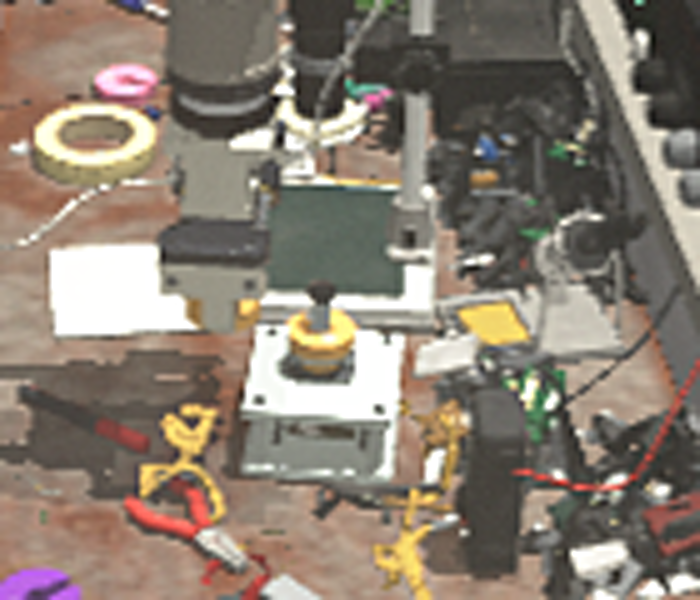

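View pics/c7c.png

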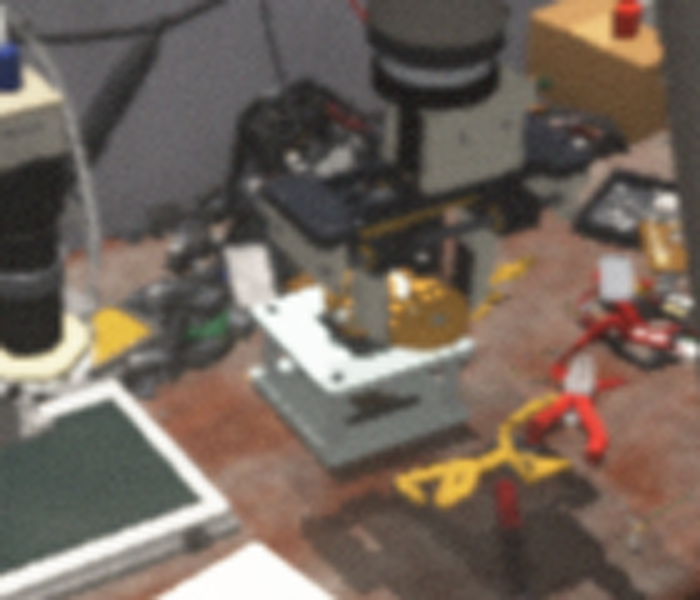

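Call:
move_arm([
  {"translation": [0.3, 0.16, 1], "spin": 0},
  {"translation": [0.3, 0.14, 2], "spin": 0},
  {"translation": [0.3, 0.14, 2], "spin": 0},
  {"translation": [0.3, 0.14, 2], "spin": 0},
])

```text
clock: 8.35
eef_pos: [0.4787, 0.0243, 0.2874]
tool_rot: [0.705, 0.054, 0.705, -0.054]
force: [-0.8, -1.1, -2.5]
width: 0.62
```

Run:
```python
from h import *
st()
im=save('wrist','w8.png')
```

```text
t 8.35 tcp [0.4787 0.0243 0.2874] yaw 81.18 w 57.0 down [ 9.e-04 -2.e-04 -1.e+00]
F [-0.77 -1.13 -2.45] T [ 0.09 -0.1  -0.03] F tool [ 2.45 -1.23 -0.59]
weight rel stem (tester x,y) -0.0525 0.0 under z 0.1059
```

View pics/w8.png

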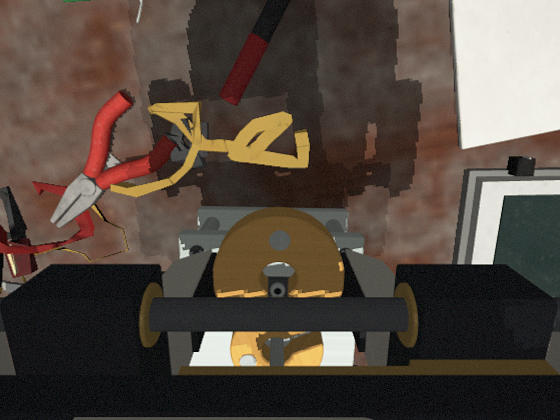

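Run:
```python
import cv2
im=cv2.imread('pics/w8.png')
cv2.imwrite('pics/w8c.png',cv2.resize(im[260:370,210:345],None,fx=5.5,fy=5.4,interpolation=2))
```

```text
(no output)
```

View pics/w8c.png

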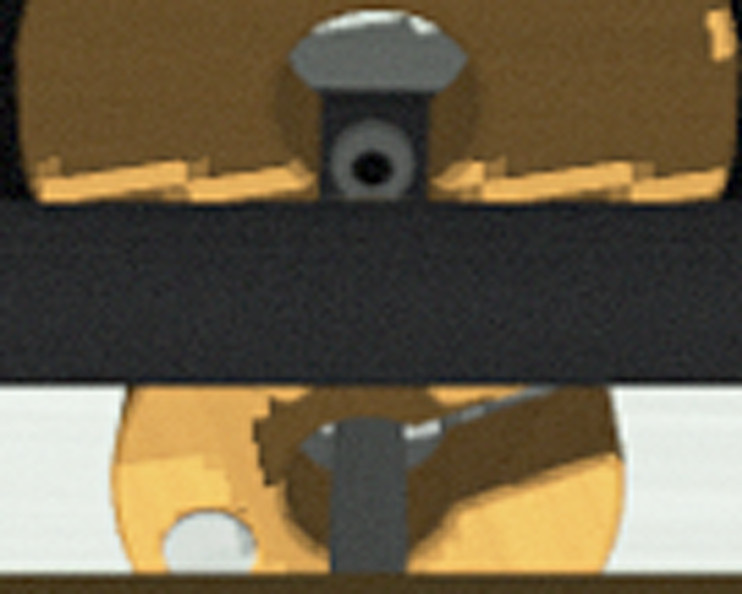

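Call:
move_arm([
  {"translation": [0, -0.01, 0.6], "spin": 0},
  {"translation": [0, -0.02, 1.2], "spin": 0},
  {"translation": [0, -0.02, 1.6], "spin": 0},
  {"translation": [0, -0.03, 1.9], "spin": 0},
  {"translation": [0, -0.03, 2.2], "spin": 0},
  {"translation": [0, -0.03, 2.2], "spin": 0},
])

```text
clock: 8.9
eef_pos: [0.5003, 0.0206, 0.2872]
tool_rot: [0.705, 0.054, 0.705, -0.054]
force: [-0.2, 0.3, -2.7]
width: 0.621
```

Run:
```python
from h import *
st()
im=save('wrist','w9.png')
cv2.imwrite('pics/w9c.png',cv2.resize(im[260:370,210:345,::-1],None,fx=5.5,fy=5.4,interpolation=2))
```

```text
t 8.9 tcp [0.5003 0.0206 0.2872] yaw 81.18 w 57.2 down [ 4.e-04 -1.e-04 -1.e+00]
F [-0.22  0.26 -2.72] T [ 0.1  -0.19 -0.  ] F tool [ 2.72  0.22 -0.26]
weight rel stem (tester x,y) -0.0306 0.0 under z 0.1057
```

View pics/w9c.png

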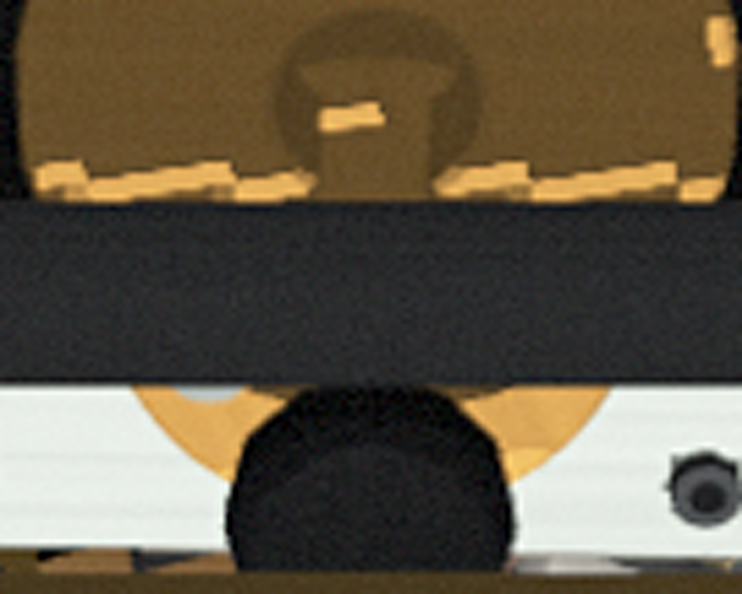

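Call:
move_arm([
  {"translation": [0, 0, 0.4], "spin": 0},
  {"translation": [0, -0.01, 0.8], "spin": 0},
  {"translation": [0, -0.01, 1.2], "spin": 0},
  {"translation": [0, -0.01, 1.5], "spin": 0},
  {"translation": [0, -0.01, 1.5], "spin": 0},
])

```text
clock: 9.37
eef_pos: [0.5153, 0.0182, 0.2873]
tool_rot: [0.705, 0.054, 0.705, -0.054]
force: [-0.1, -0.3, -2.3]
width: 0.624
```

Run:
```python
from h import *
st()
```

```text
t 9.37 tcp [0.5153 0.0182 0.2873] yaw 81.18 w 57.4 down [ 8.e-04 -2.e-04 -1.e+00]
F [-0.05 -0.26 -2.34] T [ 0.07 -0.14 -0.01] F tool [ 2.34 -0.26 -0.01]
weight rel stem (tester x,y) -0.0154 0.0002 under z 0.1058
```

Call:
move_arm([
  {"translation": [0, 0, 0.4], "spin": 0},
  {"translation": [0, -0.01, 0.8], "spin": 0},
  {"translation": [0, -0.02, 1.1], "spin": 0},
  {"translation": [0, -0.02, 1.4], "spin": 0},
  {"translation": [0, -0.03, 1.5], "spin": 0},
  {"translation": [0, -0.03, 1.5], "spin": 0},
  {"translation": [0, -0.03, 1.5], "spin": 0},
])

```text
clock: 9.95
eef_pos: [0.5293, 0.0157, 0.2871]
tool_rot: [0.705, 0.054, 0.705, -0.054]
force: [-0.0, 0.2, -2.9]
width: 0.623
```

Run:
```python
from h import *
st(); save('wrist','w10.png')
```

```text
t 9.95 tcp [0.5293 0.0157 0.2871] yaw 81.18 w 57.3 down [-3.e-04 -0.e+00 -1.e+00]
F [-0.04  0.22 -2.94] T [ 0.05 -0.2  -0.03] F tool [ 2.94  0.21 -0.08]
weight rel stem (tester x,y) -0.0014 0.0002 under z 0.1056
```

View pics/w10.png

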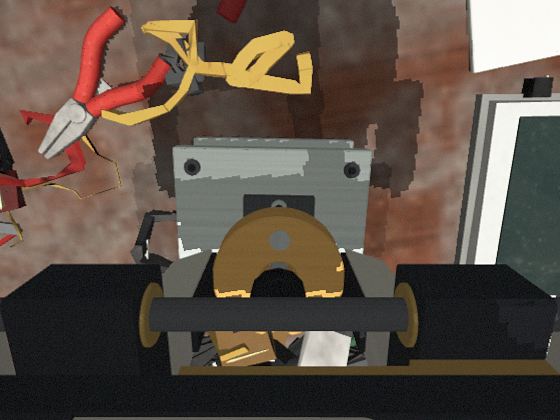

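Call:
move_arm([
  {"translation": [0, 0, 0.1], "spin": 0},
  {"translation": [0, 0, 0.16], "spin": 0},
  {"translation": [0, 0, 0.16], "spin": 0},
  {"translation": [0, 0, 0.16], "spin": 0},
])

```text
clock: 10.33
eef_pos: [0.5309, 0.0155, 0.2872]
tool_rot: [0.705, 0.054, 0.705, -0.054]
force: [-0.1, 0.7, -3.0]
width: 0.624
```

Call:
move_arm([
  {"translation": [0, 0, 0.05], "spin": 0},
  {"translation": [0, 0, 0.05], "spin": 0},
  {"translation": [0, 0, 0.05], "spin": 0},
])

```text
clock: 10.58
eef_pos: [0.5314, 0.0154, 0.2872]
tool_rot: [0.705, 0.054, 0.705, -0.054]
force: [-1.5, -0.4, -2.1]
width: 0.622
```

Run:
```python
from h import *
st()
```

```text
t 10.58 tcp [0.5314 0.0154 0.2872] yaw 81.18 w 57.2 down [ 0.e+00 -1.e-04 -1.e+00]
F [-1.53 -0.38 -2.14] T [ 0.14 -0.14 -0.03] F tool [ 2.14 -0.61 -1.46]
weight rel stem (tester x,y) 0.0008 0.0002 under z 0.1057
```

Call:
move_arm([
  {"translation": [0, 0, 0.03], "spin": 0},
  {"translation": [0, 0, 0.03], "spin": 0},
  {"translation": [0, 0, 0.03], "spin": 0},
])

```text
clock: 10.83
eef_pos: [0.5317, 0.0154, 0.2872]
tool_rot: [0.705, 0.054, 0.705, -0.054]
force: [-0.0, 0.1, -2.1]
width: 0.625
```

Call:
move_arm([
  {"translation": [0, 0, 0.03], "spin": 0},
  {"translation": [0, 0, 0.03], "spin": 0},
])

```text
clock: 11.0
eef_pos: [0.532, 0.0153, 0.2872]
tool_rot: [0.705, 0.054, 0.705, -0.054]
force: [0.1, 0.1, -1.7]
width: 0.623
```

Call:
move_arm([
  {"translation": [0, 0, 0.03], "spin": 0},
  {"translation": [0, 0, 0.03], "spin": 0},
])

```text
clock: 11.17
eef_pos: [0.5322, 0.0153, 0.2871]
tool_rot: [0.705, 0.054, 0.705, -0.054]
force: [-0.4, 0.3, -2.4]
width: 0.619
```

Call:
move_arm([
  {"translation": [0, 0, 0.03], "spin": 0},
  {"translation": [0, 0, 0.03], "spin": 0},
])

```text
clock: 11.33
eef_pos: [0.5323, 0.0153, 0.287]
tool_rot: [0.705, 0.054, 0.705, -0.054]
force: [-1.8, 0.1, -1.7]
width: 0.624
```

Call:
move_arm([
  {"translation": [0, 0, 0.03], "spin": 0},
  {"translation": [0, 0, 0.03], "spin": 0},
])

```text
clock: 11.5
eef_pos: [0.5325, 0.0153, 0.2869]
tool_rot: [0.704, 0.054, 0.706, -0.054]
force: [-3.9, -0.1, -1.5]
width: 0.625
```

Call:
move_arm([
  {"translation": [0, 0, -0.1], "spin": 0},
  {"translation": [0, 0, -0.2], "spin": 0},
  {"translation": [0, 0, -0.2], "spin": 0},
  {"translation": [0, 0, -0.2], "spin": 0},
])

```text
clock: 11.83
eef_pos: [0.5312, 0.0154, 0.2875]
tool_rot: [0.706, 0.054, 0.704, -0.054]
force: [0.1, -0.1, -2.7]
width: 0.622
```

Run:
```python
from h import *
st()
```

```text
t 11.83 tcp [0.5312 0.0154 0.2875] yaw 81.18 w 57.2 down [ 1.4e-03 -3.0e-04 -1.0e+00]
F [ 0.1  -0.06 -2.74] T [ 0.11 -0.15 -0.02] F tool [ 2.74 -0.05  0.1 ]
weight rel stem (tester x,y) 0.0009 0.0002 under z 0.106
```

Call:
move_arm([
  {"translation": [0, -0.01, -0.02], "spin": 6},
  {"translation": [0, -0.03, -0.03], "spin": 12},
  {"translation": [0, -0.04, -0.04], "spin": 18},
  {"translation": [0, -0.05, -0.06], "spin": 24},
  {"translation": [0, -0.05, -0.06], "spin": 24},
])

```text
clock: 12.25
eef_pos: [0.5305, 0.015, 0.2874]
tool_rot: [0.678, 0.201, 0.678, -0.201]
force: [0.6, -0.1, -2.7]
width: 0.625
```

Run:
```python
from h import *
st()
```

```text
t 12.25 tcp [0.5305 0.015  0.2874] yaw 56.97 w 57.5 down [ 1.e-03 -2.e-04 -1.e+00]
F [ 0.63 -0.05 -2.67] T [ 0.07 -0.13  0.04] F tool [2.67 0.3  0.56]
weight rel stem (tester x,y) 0.0005 0.0001 under z 0.1059
```

Call:
move_arm([
  {"translation": [0, -0.01, -0.01], "spin": 7},
  {"translation": [0, -0.02, -0.02], "spin": 14},
  {"translation": [0, -0.04, -0.03], "spin": 21},
  {"translation": [0, -0.05, -0.05], "spin": 28},
  {"translation": [0, -0.05, -0.06], "spin": 35},
  {"translation": [0, -0.06, -0.07], "spin": 41},
  {"translation": [0, -0.06, -0.07], "spin": 43.5},
  {"translation": [0, -0.06, -0.07], "spin": 43.5},
  {"translation": [0, -0.06, -0.07], "spin": 43.5},
])

```text
clock: 13.0
eef_pos: [0.5295, 0.0149, 0.2873]
tool_rot: [0.557, 0.436, 0.557, -0.436]
force: [0.5, 0.5, -2.6]
width: 0.619
```

Run:
```python
from h import *
st(); save('wrist','w11.png')
```

```text
t 13.0 tcp [0.5295 0.0149 0.2873] yaw 13.9 w 57.0 down [ 5.e-04 -2.e-04 -1.e+00]
F [ 0.46  0.47 -2.57] T [ 0.01 -0.07 -0.03] F tool [ 2.57  0.56 -0.34]
weight rel stem (tester x,y) 0.0003 0.0 under z 0.1058
```

View pics/w11.png

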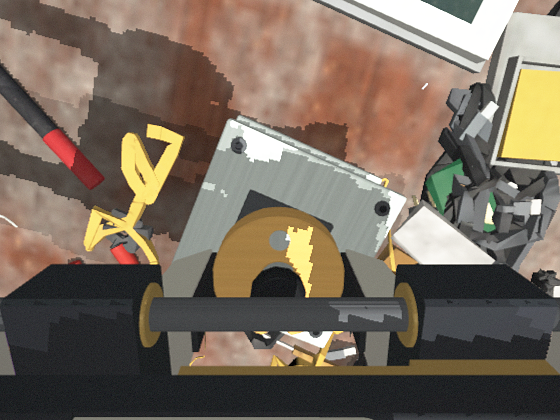

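Call:
move_arm([
  {"translation": [0.1, 0, 0], "spin": 0},
  {"translation": [0.2, 0, 0], "spin": 0},
  {"translation": [0.3, 0, 0], "spin": 0},
  {"translation": [0.3, 0, 0], "spin": 0},
  {"translation": [0.3, 0, 0], "spin": 0},
])

```text
clock: 13.47
eef_pos: [0.5293, 0.015, 0.2841]
tool_rot: [0.556, 0.437, 0.556, -0.437]
force: [0.1, 0.2, -2.8]
width: 0.624
```

Call:
move_arm([
  {"translation": [0.05, 0, 0], "spin": 0},
  {"translation": [0.05, 0, 0], "spin": 0},
  {"translation": [0.05, 0, 0], "spin": 0},
])

```text
clock: 13.72
eef_pos: [0.5293, 0.015, 0.2837]
tool_rot: [0.556, 0.437, 0.556, -0.437]
force: [-1.0, -0.6, -1.7]
width: 0.623
```

Call:
move_arm([
  {"translation": [0.05, 0, 0], "spin": 0},
  {"translation": [0.05, 0, 0], "spin": 0},
  {"translation": [0.05, 0, 0], "spin": 0},
])

```text
clock: 13.97
eef_pos: [0.5293, 0.015, 0.2832]
tool_rot: [0.556, 0.437, 0.556, -0.437]
force: [-0.5, -1.2, -3.0]
width: 0.618
```

Call:
move_arm([
  {"translation": [0.05, 0, 0], "spin": 0},
  {"translation": [0.05, 0, 0], "spin": 0},
  {"translation": [0.05, 0, 0], "spin": 0},
])

```text
clock: 14.22
eef_pos: [0.5294, 0.0149, 0.2827]
tool_rot: [0.556, 0.437, 0.556, -0.437]
force: [-0.1, -0.1, -2.8]
width: 0.622
```

Call:
move_arm([
  {"translation": [0.05, 0, 0], "spin": 0},
  {"translation": [0.05, 0, 0], "spin": 0},
  {"translation": [0.05, 0, 0], "spin": 0},
])

```text
clock: 14.47
eef_pos: [0.5294, 0.015, 0.2823]
tool_rot: [0.556, 0.437, 0.556, -0.437]
force: [-0.1, 0.2, -0.9]
width: 0.624
```

Call:
move_arm([
  {"translation": [0.04, 0, 0], "spin": 0},
  {"translation": [0.04, 0, 0], "spin": 0},
  {"translation": [0.04, 0, 0], "spin": 0},
])

```text
clock: 14.72
eef_pos: [0.5294, 0.015, 0.2819]
tool_rot: [0.556, 0.437, 0.556, -0.437]
force: [-0.3, -0.0, -0.6]
width: 0.619
```

Call:
move_arm([
  {"translation": [0.03, 0, 0], "spin": 0},
  {"translation": [0.03, 0, 0], "spin": 0},
  {"translation": [0.03, 0, 0], "spin": 0},
])

```text
clock: 14.97
eef_pos: [0.5294, 0.015, 0.2816]
tool_rot: [0.556, 0.437, 0.556, -0.437]
force: [1.2, -0.8, 1.1]
width: 0.626
```

Call:
move_arm([
  {"translation": [0, 0, 0], "spin": 0},
])

```text
clock: 15.05
eef_pos: [0.5294, 0.015, 0.2816]
tool_rot: [0.556, 0.437, 0.556, -0.437]
force: [-0.2, -0.1, -0.1]
width: 0.621
```

Call:
move_arm([
  {"translation": [0, 0, 0], "spin": 0},
  {"translation": [0, 0, 0], "spin": 0},
  {"translation": [0, 0, 0], "spin": 0},
  {"translation": [0, 0, 0], "spin": 0},
  {"translation": [0, 0, 0], "spin": 0},
], grip=60)

```text
clock: 15.47
eef_pos: [0.5294, 0.0149, 0.2815]
tool_rot: [0.556, 0.437, 0.556, -0.437]
force: [0.2, 1.2, -0.7]
width: 0.764
```

Run:
```python
from h import *
st(); save('wrist','w12.png')
```

```text
t 15.47 tcp [0.5294 0.0149 0.2815] yaw 13.68 w 70.3 down [ 1.e-04 -1.e-04 -1.e+00]
F [ 0.23  1.18 -0.71] T [ 0.01 -0.14  0.02] F tool [ 0.71  0.51 -1.09]
weight rel stem (tester x,y) 0.0001 0.0001 under z 0.1
```

View pics/w12.png

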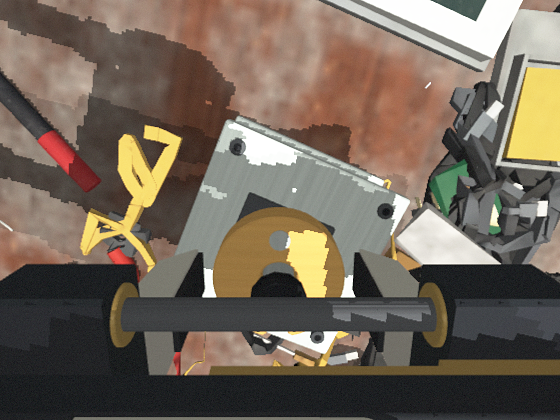

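Call:
move_arm([
  {"translation": [-1, 0, 0], "spin": 0},
  {"translation": [-3, 0, 0], "spin": 0},
  {"translation": [-6, 0, 0], "spin": 0},
  {"translation": [-9, 0, 0], "spin": 0},
  {"translation": [-11.5, 0, 2], "spin": 0},
  {"translation": [-11.5, 0, 3], "spin": 0},
  {"translation": [-11.5, 0, 3], "spin": 0},
  {"translation": [-11.5, 0, 3], "spin": 0},
])

```text
clock: 16.18
eef_pos: [0.5361, -0.0144, 0.3962]
tool_rot: [0.555, 0.437, 0.556, -0.437]
force: [0.2, -0.4, -0.1]
width: 0.766
```

Run:
```python
from h import *
st(); im=save('wrist','w13.png'); cv2.imwrite('pics/w13c.png',cv2.resize(im[60:260,180:380,::-1],None,fx=3,fy=3,interpolation=2))
im=save('side','s13.png'); cv2.imwrite('pics/s13c.png',cv2.resize(im[150:270,230:370,::-1],None,fx=5,fy=5,interpolation=2))
im=save('scene','c13.png'); cv2.imwrite('pics/c13c.png',cv2.resize(im[130:250,210:350,::-1],None,fx=5,fy=5,interpolation=2))
```

```text
t 16.18 tcp [ 0.5361 -0.0144  0.3962] yaw 13.61 w 70.5 down [-9.e-04  3.e-04 -1.e+00]
F [ 0.18 -0.43 -0.13] T [ 0.02 -0.13 -0.01] F tool [0.13 0.07 0.46]
weight rel stem (tester x,y) 0.0116 -0.0277 under z 0.2147
```

View pics/w13c.png

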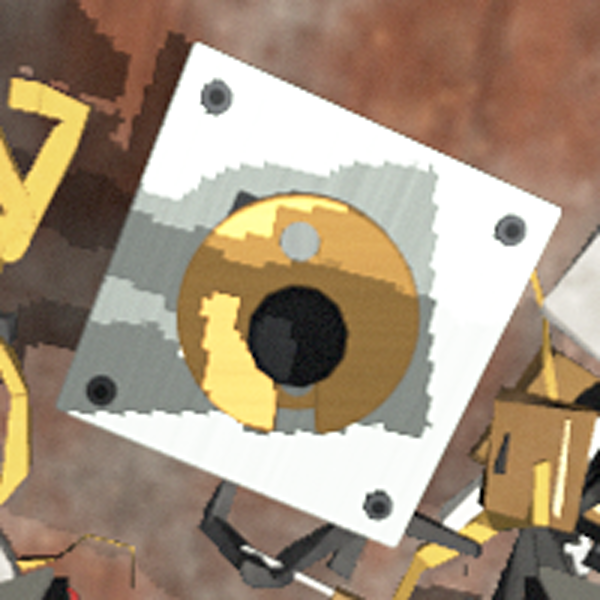

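View pics/s13c.png

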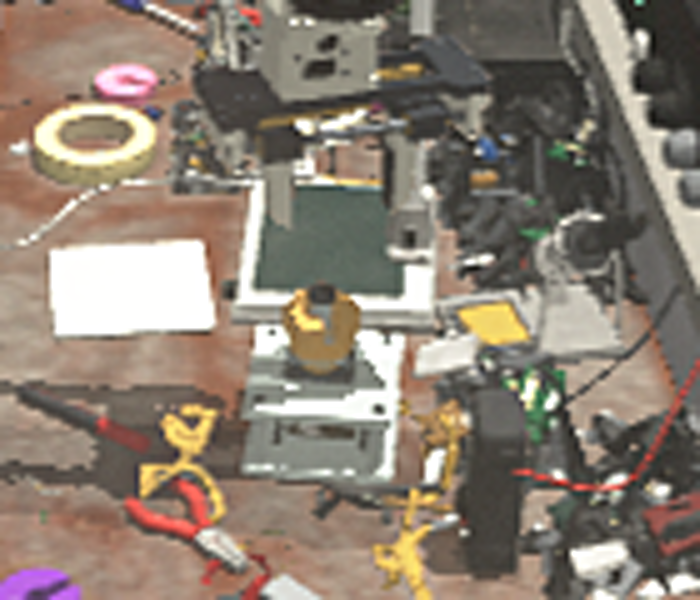

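View pics/c13c.png

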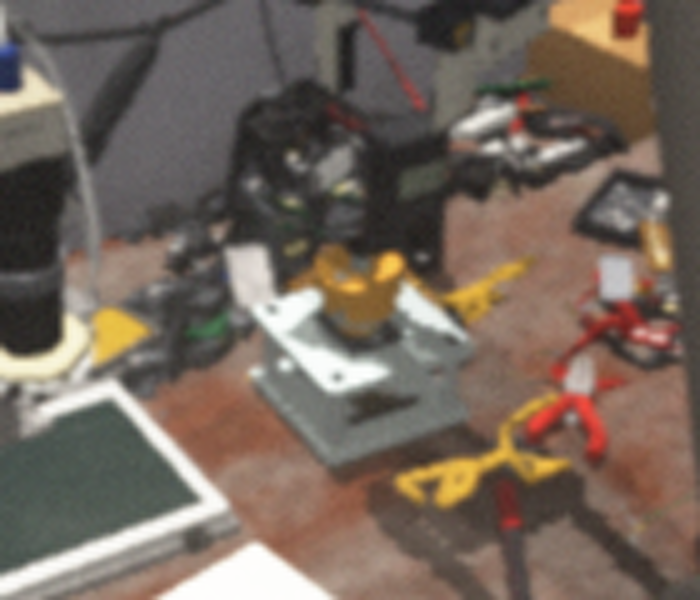

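Run:
```python
from h import *
from scipy.optimize import least_squares
c=cal('wrist'); im=cv2.imread('pics/w13.png'); st()
hsv=cv2.cvtColor(im,cv2.COLOR_BGR2HSV)
m=((hsv[...,0]>10)&(hsv[...,0]<32)&(hsv[...,1]>110)&(hsv[...,2]>60)).astype(np.uint8); m[:, :236]=0;m[:,324:]=0;m[:122]=0;m[205:]=0
ct=max(cv2.findContours(m,0,cv2.CHAIN_APPROX_NONE)[0],key=cv2.contourArea); h=cv2.convexHull(ct)
z=.1155
W=np.array([atz(c,q[0],z)[:2] for q in h])
f=least_squares(lambda x:np.hypot(*(W-x[:2]).T)-x[2],[.529,.016,.029],loss='soft_l1',f_scale=.0005); print('big',f.x,np.abs(f.fun).max())
G=lambda u,v:atz(c,(180+u/3-.33,60+v/3-.33),z)[:2]
ang=lambda d:np.degrees(np.arctan2(d[1],d[0]))
print(ang(G(296,430)-f.x[:2]),ang(f.x[:2]-G(300,241)),ang(G(296,430)-G(300,241)))
print('head',atz(c,(180+298/3-.33,60+336/3-.33),.1357))
```

```text
t 16.33 tcp [ 0.5361 -0.0137  0.3953] yaw 13.7 w 70.1 down [-2.7e-03  6.0e-04 -1.0e+00]
F [-1.01 -0.14  0.23] T [-0.   -0.15  0.05] F tool [-0.23 -1.02 -0.1 ]
weight rel stem (tester x,y) 0.0111 -0.027 under z 0.2138
big [0.52873646 0.01823023 0.02872444] 0.0003802193206593578
-76.910292064077 -78.20163390243195 -77.42799587997975
head [0.52897607 0.01790613 0.1357    ]
```

```bash
python3 -c "
from h import *
print(manip.sign_off())"
```

```text
the job is handed in; nothing more can be done
None
```

The large brass weight is on the stem, resting on the lower weight, with its slot turned opposite the lower weight's. I handed the job in at about 16 s.

**What I did:** I gripped the weight on the tile and slid it along the stem's flats with no contact on the way in. I then felt for the back of the bore, which read about 4 N on the wrist, and backed off to centre. I turned the weight 67.5° while it hung just clear of the lower weight. Then I lowered it until the wrist force showed it fully supported, opened the gripper and lifted straight up.

**Last checks in the wrist camera:**
- **Slot direction:** the large weight's slot points to −77.4° in the world frame. The lower weight's slot was measured at about 102.5° before the insertion (estimates from 100 to 104°), so the two are opposite to within a few degrees.
- **Position:** the disc is coaxial with the head to about 0.4 mm. The circle fit agrees with it lying flat.
- **Plunger:** no side force above about 4 N showed in the readings, and the wrist force was near zero before release.
- **Bystanders:** the meter, the cutters and the tray look unmoved in the scene and side pictures.

**Not checked or in disagreement:**
- After placing, the lower weight's slot is hidden, so I did not measure it again. No turning was done while the weights touched.
- The scene and side camera positions differed from the wrist camera's by a few mm. I used the wrist camera.
- Wrist-camera estimates of the stem's position differed by up to about 2 mm between views.

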